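# Take the pile of desk things apart into their fitted trays

### The job

A tape roll with an eraser on top and an ink bottle have been piled on the glasses case. Take the pile apart and set each thing in the wooden tray made for it: the eraser in the small oblong one, the tape roll in the larger round one, the bottle in the smaller round one and the glasses case in the long one. Each is to end flat on its tray's floor within the lip, the same way up as in the pile, with the bottle standing, and everything let go.

Things in the scene. Friction and masses are not known exactly. Their poses are not given: they have to be found in the camera images.
- eraser: Block eraser in a card sleeve, 21 x 42 x 13 mm, lying on top of the tape roll, across its hole. Origin at the centre of its underside, long side along its y, z up.
- tape_roll: Small roll of printed paper tape, 52 mm across and 27 mm high, with a 24 mm hole; lies flat on one half of the glasses case, under the eraser. Origin at the centre of its underside, z up along its axis.
- ink_bottle: Closed round ink bottle, body 36 mm across and 56 mm high, black screw cap 24 mm across above it, 73 mm high in all; stands on the other half of the glasses case, 65 to 95 mm from the roll's centre. Origin at the centre of its underside, z up.
- glasses_case: Hard closed glasses case with rounded ends, 60 x 155 x 30 mm, on the table under the other things. Stiff; grip it across its 60 mm width. Origin at the centre of its underside, long side along its y, z up. To the robot's left stand a drawer box 0.19 m high and, on the left table edge, a lamp: come in above them, fingers about 0.4 m high.
- eraser_tray: Small oblong wooden tray; inside 41 x 62 mm, outside 51 x 72 mm; floor 2 mm and lip 6 mm above the table. Fixed to the table; origin at the centre of its underside. Long side along its y.
- roll_tray: Larger of the two round wooden trays; inside 72 mm and outside 82 mm across; floor 2 mm and lip 6 mm above the table. Fixed to the table; origin at the centre of its underside.
- bottle_tray: Smaller of the two round wooden trays; inside 56 mm and outside 66 mm across; floor 2 mm and lip 6 mm above the table. Fixed to the table; origin at the centre of its underside.
- case_tray: Long wooden tray; inside 80 x 175 mm, outside 90 x 185 mm; floor 2 mm and lip 6 mm above the table. Fixed to the table; origin at the centre of its underside. Long side along its y.
There are look-alikes about, which are no part of the job. Leave any blue or yellow look-alike of the tape_roll alone.

How it is judged:
At the end, for the whole second after the job is handed in: Eraser, tape roll, ink bottle and glasses case each rest flat and the same way up on the floor of their own tray, within the lip (centre within 16 mm of the tray's centre, underside on the floor to 2 mm, tilt under 0.06 rad), released and at rest (horizontal distance between eraser and eraser_tray below 0.016 m and z of eraser in the frame of eraser_tray between -0.002 and 0.0038 m and angle between each of eraser, tape_roll, ink_bottle, glasses_case's own z axis and vertical below 0.06 rad and contact force between the fingers and eraser below 0.3 N and horizontal distance between tape_roll and roll_tray below 0.016 m and z of tape_roll in the frame of roll_tray between -0.002 and 0.0038 m and contact force between the fingers and tape_roll below 0.3 N and horizontal distance between ink_bottle and bottle_tray below 0.016 m and z of ink_bottle in the frame of bottle_tray between -0.002 and 0.0038 m and contact force between the fingers and ink_bottle below 0.3 N and horizontal distance between glasses_case and case_tray below 0.016 m and z of glasses_case in the frame of case_tray between -0.002 and 0.0038 m and contact force between the fingers and glasses_case below 0.3 N and linear speed of each of eraser, tape_roll, ink_bottle, glasses_case below 0.02 m/s and angular speed of each of eraser, tape_roll, ink_bottle, glasses_case below 0.2 rad/s); the robot touches nothing.
It also fails if it takes over 128 s, if anything falls off the work surface, if the arm or the gripper's body presses on something with over 40 N, if the wrist force passes 120 N, or if a joint passes its speed limit or range.

### The arm

A 6-joint arm with a two-finger parallel gripper is mounted at the origin on a cart in front of the work surface, level with it; the furniture and walls round the work are solid. World frame = base frame: x ahead of the robot, y to its left, z up, the work surface at z = 0. Lengths are in m, angles in rad, forces in N, time in s.
With the tool pointing down it reaches from about 0.375 to 0.925 m from the base axis. Payload 5.7 kg.
Tool frame: the origin (TCP) lies at the very end of the fingers, on their centre line; the grasp point (between the pads) lies 19 mm behind it; z points along the fingers, y is the line along which they close (so a half turn about z gives the same grasp; the last joint's range is limited). The gripper opens to 88 mm and grips with 3 to 60 N. Pads are 20 mm wide; open, the fingers measure 115 mm over their backs; the gripper's body (75 mm by 178 mm) begins 61 mm behind the grasp point.
Start: joints at [-1.382, 0.359, 1.51, -0, 1.272, -0.115], TCP at [0.179, -0.572, 0.223] pointing down, gripper open.
Joint ranges: [-2.97, 2.97], [-1.01, 2.36], [0.21, 2.38], [-0.96, 4.11], [0.2, 2.71], [-2.98, 2.98]. Speed limits (rad/s): [2.39, 2.39, 3.14, 3.14, 3.14, 3.14].

### API

Orientations are given as [roll, pitch, yaw] about the fixed x, y, z axes, in that order (R = Rz(yaw) Ry(pitch) Rx(roll)).
In Python, from workcell import ctrl, snapshot, ticket gives the robot as it stands.
- The arm moves only by the tool servo_tool, never from a script. Its argument "rows" is text: rows parted by semicolons, each of 7 numbers parted by spaces: the turn, a rotation vector about the tool's x, y, z in rad, then the shift along the tool's x, y, z in mm, then the opening, from 0 (shut) to 1 (fully open). A call has 1 to 10 rows; each row is the pose to reach, as a shift and turn from the pose commanded when the call began, along the tool's axes at that moment; what a row does not reach only later rows make up. A row lasts 1/12 s, in which the tool goes at most 41.7 mm and 7.16 degrees, less where a joint would pass 70% of its speed; a pose out of reach is approached as far as the arm can. A call with a gripper value outside its range is refused whole. The fingers move at their own pace and stop on an object; "newtons" is the grip in N (left out, the last holds). Time passes only in rows, so rows that repeat a pose let the fingers close. It gives the time, the measured TCP pose, the force, the opening and the grip force at its end, in the units of the state.
- ctrl.state(): the state, without advancing time (a new reading comes with each control period).
- snapshot(name): name is "scene" or "top"; returns a dict with "frame" (400x640x3 uint8, red, green, blue), "K" (3x3 intrinsics, pixels), "rvec" (rotation vector, rad) and "tvec" (3), from world to camera coordinates, as OpenCV has them. Camera axes: x right, y down, z forward; pixel columns grow to the right and rows downward; lengths in m; the calibration is good to about 2 mm. A picture is of the moment at which its call begins. There is no depth.
- ticket.sign_off(): hands the job in; it is judged then, once.
The state is a dict: "time_s": time; "joint_pos": joint angles; "qvel": joint speeds; "joint_torque": joint torques, N m; "position": TCP position; "eef_rot": TCP orientation; "wrist_force": force on the tool from outside, world axes, zero at the start; "torque": the same for the moment, N m; "gripper_width": opening from 0.0 (shut) to 1.0 (fully open); "finger_force": force on a finger pad.
Only numpy, scipy, OpenCV 4.12 (cv2) and the standard library are available. Lean on these libraries where they do the work, as an engineer would, in place of code of your own. Each camera call takes 0.05 s, during which the arm holds its last target. There are 200 camera calls.

## Working session

There is one attempt and no reset: what is moved stays moved. The work goes in short steps, Python scripts to look and compute and a tool call to move; the robot and the scene stay as the last step left them, time stands still between calls to the robot, and variables do not carry over. Pictures are saved under pics/ and viewed, at most 14 in all, crops included, and the job is handed in when it is done.

Besides the shell and the picture viewer there is one more tool, called after "Emit:" by a JSON object that holds its "name" and its "arguments", one argument or row to a line. servo_tool: Moves the arm, as the interface text tells. Its arguments: {"type":"object","properties":{"rows":{"type":"string"},"newtons":{"type":"number"}},"required":["rows"]}

```bash
mkdir -p pics; ls; python3 - <<'E'
from workcell import ctrl, snapshot
import cv2, numpy as np
for n in("scene","top"):
    s=snapshot(n); cv2.imwrite(f"pics/{n}0.png",s["frame"][:,:,::-1]); np.savez(f"{n}0.npz",**s)
    R=cv2.Rodrigues(np.array(s["rvec"],float))[0]; print(n,s["K"],-R.T@np.array(s["tvec"]).ravel())
print(ctrl.state())
E
```

```text
pics
scene [[499.47402357   0.         318.00461024]
 [  0.         499.47402357 195.26770273]
 [  0.           0.           1.        ]] [-0.03921524 -0.87677721  0.52827211]
top [[469.04297684   0.         320.67197401]
 [  0.         469.04297684 192.17279105]
 [  0.           0.           1.        ]] [ 0.35668064 -0.36185017  0.90717333]
{'time_s': 0.1, 'joint_pos': array([-1.38210612e+00,  3.59422777e-01,  1.51134025e+00, -1.15706907e-05,
        1.27252230e+00, -1.15084675e-01]), 'qvel': array([-0.0005479 , -0.0011653 , -0.0027149 ,  0.00058029, -0.00088325,
       -0.00147258]), 'joint_torque': array([-9.00265841e-04, -5.16356957e+01, -2.71405560e+01,  6.76711556e-02,
        2.76535819e-02, -4.08541246e-05]), 'position': array([ 0.17935051, -0.57189294,  0.22189363]), 'eef_rot': array([-3.13990991e+00, -1.83389927e-04,  3.03778133e-01]), 'wrist_force': array([ 0.06961696,  0.99819777, -0.08280821]), 'torque': array([-0.08555862,  0.00804928, -0.01147205]), 'finger_force': 0.0, 'gripper_width': 1.0036577738018992}
```

View pics/scene0.png

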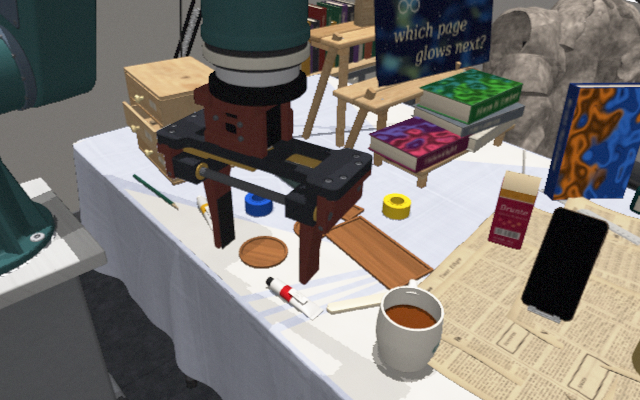

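View pics/top0.png

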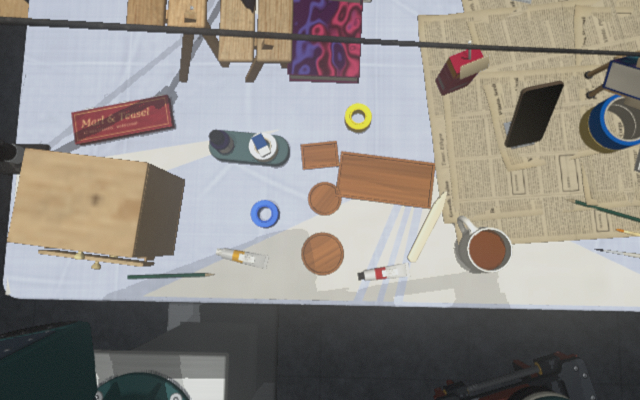

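Top view shows the pile: case at (248,148), with the roll and blue-sleeved eraser at (263,147) and the bottle at (221,142). The trays are the eraser's (320,155), the small round (324,198), the large round (322,254) and the long one (386,179). In the scene view the gripper hides the pile.

What could be taken for the roll: the white printed roll under the eraser (263,147), the blue roll (265,213), the yellow roll (357,117) and the big blue ring (615,122). I choose the one at (263,147), on the case, and check it in a crop.

```bash
cat > h.py <<'E'
import numpy as np, cv2
def load(n):
    d=np.load(n); return {k:d[k] for k in d}
def ray(s,uv,z):
    R=cv2.Rodrigues(s["rvec"].astype(float))[0]; c=-R.T@s["tvec"].ravel()
    d=R.T@np.linalg.inv(s["K"])@np.array([uv[0],uv[1],1.]); return (c+d*(z-c[2])/d[2])[:2]
E
python3 - <<'E'
from h import *
s=load("top0.npz"); f=s["frame"][:,:,::-1]
a=cv2.resize(f[110:185,195:305],None,fx=7,fy=7,interpolation=cv2.INTER_CUBIC)
cv2.imwrite("pics/crop1.png",a)
for n,uv in dict(case=(248,148),eras=(320,155),small=(324,198),big=(322,254),long=(386,179)).items(): print(n,ray(s,uv,0.006))
hsv=cv2.cvtColor(f,cv2.COLOR_BGR2HSV)
for n,uv in dict(tr=(386,185),tr2=(322,257),case=(243,150),tbl=(230,200),cap=(221,137),er=(262,147)).items(): print(n,hsv[uv[1],uv[0]])
E
```

```text
case [ 0.54628484 -0.19213554]
eras [ 0.53405162 -0.33386332]
small [ 0.44975867 -0.34307798]
big [ 0.34244301 -0.34104883]
long [ 0.48846111 -0.46238489]
tr [ 12 118 151]
tr2 [ 13 116 160]
case [ 91  44 122]
tbl [108  23 218]
cap [108  16  79]
er [109  36 177]
```

View pics/crop1.png

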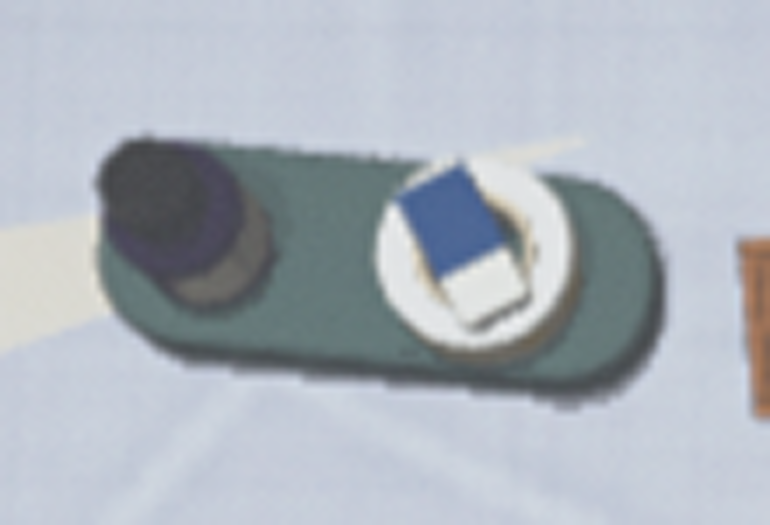

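The crop confirms it: a white roll with a blue-and-white eraser across its hole, eraser centre about crop (464,245), or px (261.4,145). The bottle's cap top is at about crop (150,188), or px (216.4,136.9). Now I measure the trays by mask and the rest by rays.

```bash
python3 - <<'E'
from h import *
s=load("top0.npz"); f=s["frame"][:,:,::-1]; hsv=cv2.cvtColor(f,cv2.COLOR_BGR2HSV)
def rect(m,z,n,box):
    x0,y0,x1,y1=box; k=np.zeros_like(m); k[y0:y1,x0:x1]=m[y0:y1,x0:x1]
    cs=cv2.findContours(k,cv2.RETR_EXTERNAL,cv2.CHAIN_APPROX_NONE)[0]
    for c in sorted(cs,key=cv2.contourArea)[::-1]:
        if cv2.contourArea(c)<100: break
        p=np.array([ray(s,q,z) for q in c[:,0]],np.float32)*1000
        r=cv2.minAreaRect(p); b=cv2.boxPoints(r); e=max(b[1]-b[0],b[2]-b[1],key=np.linalg.norm)
        print(n,"c",np.round(r[0],1),"size",np.round(r[1],1),"long axis deg",round(np.degrees(np.arctan2(e[1],e[0]))%180,1), "circ",np.round(cv2.minEnclosingCircle(p)[1],1))
w=cv2.inRange(hsv,(5,80,60),(20,255,255))
rect(w,.005,"tray",(295,135,440,280))
case=cv2.inRange(hsv,(75,25,40),(100,255,200)); 
for z in(.015,.03): rect(cv2.morphologyEx(case,cv2.MORPH_CLOSE,np.ones((25,25))),z,"case",(195,110,305,185))
bl=cv2.inRange(hsv,(100,130,60),(125,255,255)); rect(bl,.07,"sleeve",(240,125,285,170))
wh=cv2.inRange(hsv,(0,0,200),(180,22,255)); 
P=lambda x,y:(195+(x+.5)/7-.5,110+(y+.5)/7-.5)
er=np.array([ray(s,P(*q),.07) for q in((460,160),(398,198),(470,330),(530,292))])*1000
print("eraser",er.mean(0),np.degrees(np.arctan2(*(er[2]+er[3]-er[0]-er[1])[::-1])),[np.linalg.norm(er[i]-er[i-1]).round(1) for i in range(4)])
ro=np.array([ray(s,P(*q),.057) for q in((376,250),(578,250),(476,152),(476,353))])*1000
print("roll",ro.mean(0),ro[1]-ro[0],ro[3]-ro[2])
ca=np.array([ray(s,P(*q),.103) for q in((97,187),(205,187),(151,137),(151,240))])*1000
print("cap",ca.mean(0),ca[1]-ca[0],ca[3]-ca[2])
E
```

```text
tray c [ 496.9 -429. ] size [142.3 255.7] long axis deg 94.9 circ 138.5
tray c [ 343.6 -341.9] size [77.6 78.3] long axis deg 91.1 circ 39.8
case c [ 545.1 -195.8] size [153.5  60. ] long axis deg 85.0 circ 76.8
case c [ 541.9 -198.6] size [150.9  59. ] long axis deg 85.0 circ 75.5
eraser [ 539.51636885 -227.64093932] -150.49859989614282 [np.float64(39.9), np.float64(19.0), np.float64(40.1), np.float64(18.4)]
roll [ 540.70737879 -228.80980755] [  0.62859247 -53.66282021] [-54.16731978  -1.72198346]
cap [ 546.02084942 -153.30454261] [  0.30605224 -27.34596192] [-26.44313405  -1.14587552]
```

```bash
cat >> h.py <<'E'
from scipy.spatial.transform import Rotation as Ro
def rel(x,y,z,yawdeg):
    "mm, deg -> turn (rad) and shift (mm) in tool axes"
    from workcell import ctrl
    t=ctrl.state(); R=Ro.from_euler("xyz",t["eef_rot"]); p=np.array(t["position"])
    v=min(((R.inv()*Ro.from_euler("xyz",[np.pi,0,np.radians(yawdeg+k)])).as_rotvec() for k in(0,180)),key=np.linalg.norm)
    d=R.inv().apply(np.array([x,y,z])-p*1000)
    print("turn",v.round(4),"deg",np.degrees(np.linalg.norm(v)).round(1),"shift",d.round(1),np.linalg.norm(d).round(0),"| now",(p*1000).round(1),np.degrees(t["eef_rot"]).round(1),"F",t["wrist_force"].round(1),"w",round(t["gripper_width"],3),"j",t["joint_pos"].round(2))
E
python3 - <<'E'
from h import *
s=load("top0.npz"); f=s["frame"][:,:,::-1]; hsv=cv2.cvtColor(f,cv2.COLOR_BGR2HSV)
w=cv2.inRange(hsv,(5,80,60),(20,255,255))
w=cv2.morphologyEx(cv2.inRange(hsv,(4,70,50),(22,255,255)),cv2.MORPH_OPEN,np.ones((7,7)))
def go(n,poly):
    k=np.zeros_like(w); cv2.fillPoly(k,[np.array(poly)],255); k&=w
    c=max(cv2.findContours(k,0,1)[0],key=cv2.contourArea); p=np.array([ray(s,q,.005) for q in c[:,0]],np.float32)*1000
    r=cv2.minAreaRect(p); b=cv2.boxPoints(r); e=max(b[1]-b[0],b[2]-b[1],key=np.linalg.norm)
    print(n,"rect",np.round(r[0],1),np.round(r[1],1),round(np.degrees(np.arctan2(e[1],e[0]))%180,1),"enc",np.round(np.hstack(cv2.minEnclosingCircle(p)),1))
go("eraser",[(297,136),(339,136),(339,174),(297,174)])
go("small",[(300,176),(334,176),(338,220),(300,220)])
go("big",[(295,225),(350,225),(350,285),(295,285)])
go("case",[(341,140),(445,140),(445,220),(334,220),(334,195)])
a=cv2.resize(f[130:285,290:445],None,fx=3.8,fy=3.8,interpolation=cv2.INTER_CUBIC); cv2.imwrite("pics/trays.png",a)
rel(540,-228,400,29.5)
E
```

```text
eraser rect [ 534.7 -332.7] [49.3 69.8] 96.5 enc [ 534.3 -331.9   40.5]
small rect [ 449.  -341.1] [60.4 54.1] 1.2 enc [ 449.3 -343.8   31.7]
big rect [ 343.6 -341. ] [77.6 76.4] 1.0 enc [ 343.7 -341.2   39.9]
case rect [ 473.6 -457.5] [186.6 118.3] 83.4 enc [ 473.1 -459.   107.6]
turn [-0.0017 -0.0004 -0.2111] deg 12.1 shift [ 447.  -220.6 -177.7] 529.0 | now [ 179.4 -571.9  221.9] [-179.9   -0.    17.4] F [ 0.1  1.  -0.1] w 1.004 j [-1.38  0.36  1.51 -0.    1.27 -0.12]
```

View pics/trays.png

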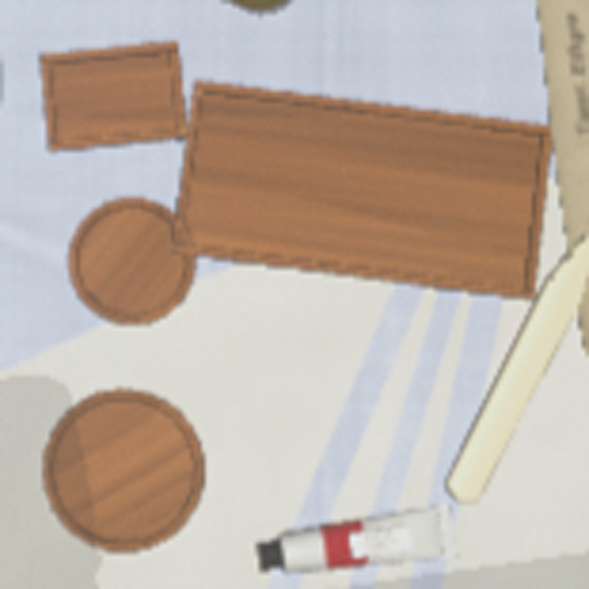

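The crop shows the eraser tray's corners at crop (42,56), (176,42), (185,136), (49,151). The small round tray's centre is (132,260), the big one's (125,470), and the long tray's corners are (195,82), (551,128), (531,298), (178,246).

Emit:
{"name": "servo_tool", "arguments": {
  "rows": "0 0 -0.1 30 -15 -40 0.6;0 0 -0.1 60 -30 -75 0.6;0 0 -0.1 95 -45 -105 0.6;0 0 -0.1 130 -60 -130 0.6;0 0 -0.15 165 -80 -150 0.6;0 0 -0.2 200 -100 -165 0.6;0 0 -0.21 235 -120 -178 0.6;0 0 -0.21 270 -135 -178 0.6;0 0 -0.21 305 -150 -178 0.6;0 0 -0.21 340 -165 -178 0.6",
  "newtons": 12
}}

```text
time_s: 0.93
position: [0.4405, -0.325, 0.401]
eef_rot: [3.14, -0.0, 0.513]
wrist_force: [0.5, -0.3, -0.4]
gripper_width: 0.6
finger_force: 0.0
```

```bash
python3 - <<'E'
from h import *
s=load("top0.npz")
P=lambda x,y:(290+(x+.5)/3.8-.5,130+(y+.5)/3.8-.5)
for n,c,z in(("er",((42,56),(176,42),(185,136),(49,151)),.006),("case",((195,82),(551,128),(531,298),(178,246)),.006),("small",((69,260),(196,260),(132,197),(132,324)),.006),("big",((43,470),(206,470),(125,388),(125,552)),.006)):
    p=np.array([ray(s,P(*q),z) for q in c])*1000; e=p[1]+p[2]-p[0]-p[3]; print(n,p.mean(0).round(1),"axis",np.degrees(np.arctan2(e[1],e[0])).round(1),(p[1]-p[0]).round(1),(p[3]-p[2]).round(1))
rel(540,-228,400,29.5)
E
```

```text
er [ 534.2 -332.6] axis -83.1 [  8.2 -69. ] [-8.7 69.6]
case [ 488.3 -460.8] axis -97.2 [ -21.7 -181.5] [ 23.8 178.2]
small [ 449.6 -343.9] axis -44.0 [  1.  -64.6] [-64.9  -1.1]
big [ 343.9 -341.9] axis -44.1 [  1.5 -81.8] [-81.6  -1.4]
turn [ 0.0012 -0.0004 -0.0014] deg 0.1 shift [134.3 -35.7   1. ] 139.0 | now [ 440.5 -325.   401. ] [179.9  -0.   29.4] F [ 0.5 -0.3 -0.4] w 0.6 j [-0.76  0.17  1.34  0.    1.63  0.3 ]
```

Emit:
{"name": "servo_tool", "arguments": {
  "rows": "0 0 0 40 -10 0 0.6;0 0 0 80 -20 0 0.6;0 0 0 115 -30 10 0.6;0 0 0 134 -36 45 0.6;0 0 0 134 -36 85 0.6;0 0 0 134 -36 125 0.6;0 0 0 134 -36 165 0.6;0 0 0 134 -36 205 0.6;0 0 0 134 -36 245 0.6;0 0 0 134 -36 280 0.6"
}}

```text
time_s: 1.77
position: [0.5372, -0.2286, 0.1174]
eef_rot: [-3.14, 0.001, 0.514]
wrist_force: [-0.1, 0.2, -0.1]
gripper_width: 0.599
finger_force: 0.0
```

```bash
python3 - <<'E'
from h import *
from workcell import snapshot
rel(540,-228,63,29.5)
s=snapshot("scene"); cv2.imwrite("pics/s1.png",cv2.resize(s["frame"][60:300,60:380,::-1],None,fx=2.4,fy=2.4))
E
```

```text
turn [-0.0018  0.001  -0.0009] deg 0.1 shift [ 2.7  1.  54.4] 54.0 | now [ 537.2 -228.6  117.4] [-1.799e+02  1.000e-01  2.940e+01] F [-0.1  0.2 -0.1] w 0.599 j [-0.52  0.45  1.66  0.    1.04  0.54]
```

View pics/s1.png

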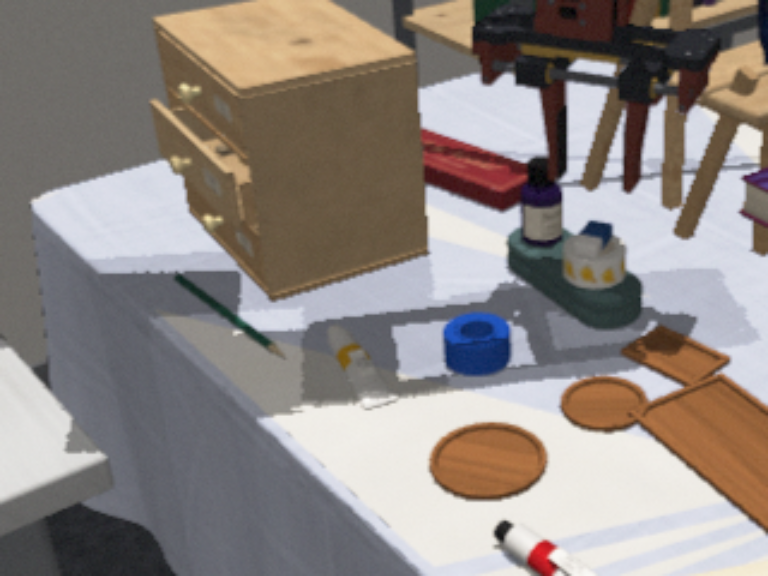

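The pile is clear to see: roll at (595,260) in the crop, eraser on top at (597,233), bottle at (542,205). The fingers hang above the eraser and nothing is in the way. I descend and grip.

Emit:
{"name": "servo_tool", "arguments": {
  "rows": "0 0 0 2 1 20 0.6;0 0 0 2 1 40 0.6;0 0 0 2 1 50 0.6;0 0 0 2 1 54 0.6;0 0 0 2 1 54 0.6;0 0 0 2 1 54 0.15;0 0 0 2 1 54 0.15;0 0 0 2 1 54 0.15;0 0 0 2 1 54 0.15;0 0 0 2 1 54 0.15",
  "newtons": 10
}}

```text
time_s: 2.65
position: [0.5409, -0.2294, 0.0668]
eef_rot: [3.141, -0.001, 0.514]
wrist_force: [-0.1, -0.1, -0.2]
gripper_width: 0.262
finger_force: 0.1
```

```bash
python3 - <<'E'
from h import *
rel(540,-228,63,29.5)
E
```

```text
turn [ 0.0007 -0.0006 -0.001 ] deg 0.1 shift [-0.1 -1.6  3.8] 4.0 | now [ 540.9 -229.4   66.8] [180.   -0.   29.4] F [-0.1 -0.1 -0.2] w 0.262 j [-0.52  0.52  1.69  0.    0.93  0.54]
```

Emit:
{"name": "servo_tool", "arguments": {
  "rows": "0 0 0 0 0 0 0.4;0 0 0 0 -1 0 0.4;0 0 0 0 -1 2 0.4;0 0 0 0 -1 4 0.4;0 0 0 0 -1 4 0.1;0 0 0 0 -1 4 0.1;0 0 0 0 -1 4 0.1;0 0 0 0 -1 4 0.1;0 0 0 0 -1 4 0.1;0 0 0 0 -1 4 0.1",
  "newtons": 10
}}

```text
time_s: 3.48
position: [0.5401, -0.2284, 0.0621]
eef_rot: [-3.142, -0.0, 0.514]
wrist_force: [-0.6, -0.5, -1.0]
gripper_width: 0.225
finger_force: 10.0
```

Emit:
{"name": "servo_tool", "arguments": {
  "rows": "0 0 0 0 0 -15 0.1;0 0 0 0 0 -40 0.1;0 0 0 0 0 -70 0.1;0 0 0 0 0 -95 0.1;0 0 0 0 0 -100 0.1;0 0 0 0 0 -100 0.1"
}}

```text
time_s: 3.98
position: [0.5415, -0.2292, 0.1641]
eef_rot: [3.138, -0.002, 0.514]
wrist_force: [-0.2, 0.2, -1.5]
gripper_width: 0.226
finger_force: 10.0
```

```bash
python3 - <<'E'
from h import *
from workcell import snapshot
rel(534,-333,160,97)
s=snapshot("scene"); cv2.imwrite("pics/s2.png",cv2.resize(s["frame"][60:260,220:400,::-1],None,fx=3,fy=3))
E
```

```text
turn [ 4.8000e-03  2.0000e-04 -1.1791e+00] deg 67.6 shift [-57.6  86.7   4.3] 104.0 | now [ 541.5 -229.2  164.1] [ 1.798e+02 -1.000e-01  2.940e+01] F [-0.2  0.2 -1.5] w 0.226 j [-0.52  0.4   1.61  0.    1.13  0.54]
```

View pics/s2.png

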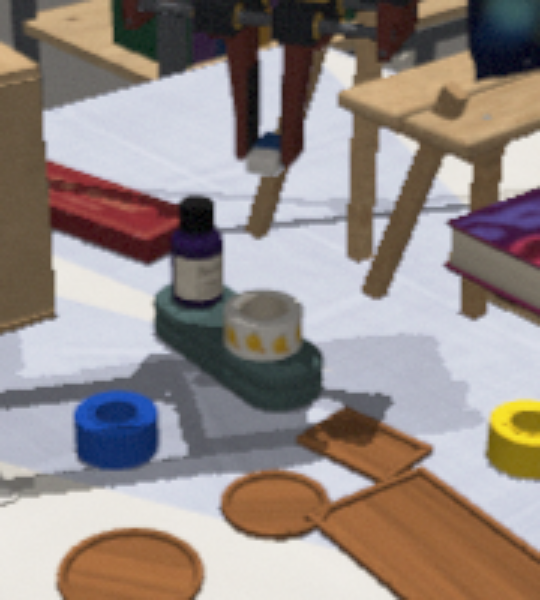

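The eraser is held between the fingers at (268,155), and the roll and bottle haven't moved. I carry it to its tray.

Emit:
{"name": "servo_tool", "arguments": {
  "rows": "0 0 -0.12 -6 9 0 0.1;0 0 -0.24 -12 18 0 0.1;0 0 -0.36 -18 27 0 0.1;0 0 -0.48 -24 36 0 0.1;0 0 -0.6 -30 45 0 0.1;0 0 -0.72 -36 54 0 0.1;0 0 -0.84 -42 63 0 0.1;0 0 -0.96 -48 72 0 0.1;0 0 -1.08 -54 81 0 0.1;0 0 -1.18 -57 86 0 0.1"
}}

```text
time_s: 4.87
position: [0.5314, -0.3316, 0.1595]
eef_rot: [-3.139, -0.002, 1.699]
wrist_force: [0.2, -0.1, -0.3]
gripper_width: 0.225
finger_force: 10.0
```

Emit:
{"name": "servo_tool", "arguments": {
  "rows": "0 0 0 0 0 25 0.1;0 0 0 0 0 55 0.1;0 0 0 0 0 85 0.1;0 0 0 0 0 110 0.1;0 0 0 0 0 125 0.1;0 0 0 0 0 135 0.1;0 0 0 0 0 135 0.1;0 0 0 0 0 135 0.1"
}}

```text
time_s: 5.53
position: [0.532, -0.3307, 0.0259]
eef_rot: [-3.14, -0.002, 1.694]
wrist_force: [0.4, -0.4, 0.1]
gripper_width: 0.226
finger_force: 10.0
```

```bash
python3 - <<'E'
from h import *
rel(534,-333,8,97)
E
```

```text
turn [-0.0017 -0.0018  0.0009] deg 0.2 shift [-2.6  1.7 17.9] 18.0 | now [ 532.  -330.7   25.9] [-1.799e+02 -1.000e-01  9.710e+01] F [ 0.4 -0.4  0.1] w 0.226 j [-0.67  0.62  1.62  0.    0.9  -0.79]
```

Emit:
{"name": "servo_tool", "arguments": {
  "rows": "0 0 0 -2 1.5 8 0.1;0 0 0 -2 1.5 14 0.1;0 0 0 -2 1.5 17 0.1;0 0 0 -2 1.5 18.5 0.1;0 0 0 -2 1.5 18.5 0.1;0 0 0 -2 1.5 18.5 0.1;0 0 0 -2 1.5 18.5 0.28;0 0 0 -2 1.5 18.5 0.36;0 0 0 -2 1.5 18.5 0.4;0 0 0 -2 1.5 18.5 0.4"
}}

```text
time_s: 6.37
position: [0.5346, -0.3331, 0.0088]
eef_rot: [3.141, 0.0, 1.694]
wrist_force: [0.4, -0.4, -0.7]
gripper_width: 0.4
finger_force: 0.0
```

Emit:
{"name": "servo_tool", "arguments": {
  "rows": "0 0 0 0 0 -10 0.4;0 0 0 0 0 -40 0.4;0 0 0 0 0 -80 0.7;0 0 0 0 0 -120 0.75;0 0 0 0 0 -160 0.75;0 0 0 0 0 -200 0.75;0 0 0 0 0 -200 0.75"
}}

```text
time_s: 6.95
position: [0.5386, -0.3361, 0.2186]
eef_rot: [3.131, 0.011, 1.694]
wrist_force: [1.5, -0.2, 1.0]
gripper_width: 0.731
finger_force: 0.0
```

```bash
python3 - <<'E'
from h import *
from workcell import snapshot
rel(540.7,-228.8,140,-5)
for n in("top","scene"):
    s=snapshot(n); np.savez(n+"1.npz",**s)
f=s["frame"][...,::-1]; t=load("top1.npz")["frame"][...,::-1]
cv2.imwrite("pics/p3.png",np.hstack([cv2.resize(f[110:220,240:370],None,fx=3,fy=3),cv2.resize(t[110:220,195:345],None,fx=2.6,fy=3)]))
E
```

```text
turn [ 0.0018  0.0162 -1.3604] deg 77.9 shift [107.1  14.5  77.6] 133.0 | now [ 538.6 -336.1  218.6] [179.4   0.6  97.1] F [ 1.5 -0.2  1. ] w 0.731 j [-0.67  0.4   1.45  0.    1.27 -0.79]
```

View pics/p3.png

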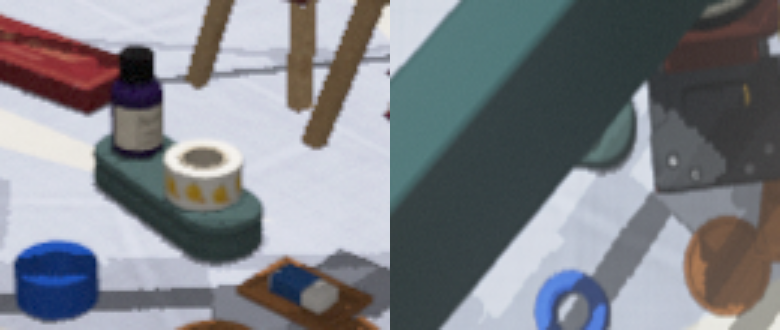

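The eraser lies in its tray at (300,285) of the left panel, and the roll is alone at (203,165), unmoved. Next is the roll, with the tool's yaw at 85° so that the fingers close across the case.

Emit:
{"name": "servo_tool", "arguments": {
  "rows": "0 0 0.04 25 3 0 0.85;0 0 0.1 60 8 0 0.85;0 0 0.16 95 13 10 0.85;0 0 0.21 106 15 40 0.85;0 0 0.21 106 15 70 0.85;0 0 0.21 106 15 80 0.85;0 0 0.21 106 15 80 0.85;0 0 0.21 106 15 80 0.85"
}}

```text
time_s: 7.72
position: [0.5357, -0.2261, 0.1278]
eef_rot: [-3.139, -0.001, 1.484]
wrist_force: [0.8, -0.2, 1.3]
gripper_width: 0.852
finger_force: 0.0
```

```bash
python3 - <<'E'
from h import *
rel(540.7,-228.8,37,85)
E
```

```text
turn [-0.0024 -0.0011  0.0001] deg 0.1 shift [-2.4  5.5 90.8] 91.0 | now [ 535.7 -226.1  127.8] [-1.799e+02 -1.000e-01  8.500e+01] F [ 0.8 -0.2  1.3] w 0.852 j [-0.52  0.43  1.65 -0.    1.06 -0.43]
```

Emit:
{"name": "servo_tool", "arguments": {
  "rows": "0 0 0 -2 5 10 0.85;0 0 0 -2 5 30 0.85;0 0 0 -2 5 50 0.85;0 0 0 -2 5 50 0.85;0 0 0 -2 5 50 0.85;0 0 0 -2 5 50 0.85"
}}

```text
time_s: 8.22
position: [0.5422, -0.2294, 0.0797]
eef_rot: [3.14, 0.001, 1.483]
wrist_force: [-0.7, -0.6, 0.5]
gripper_width: 0.852
finger_force: 0.0
```

```bash
python3 - <<'E'
from h import *
rel(540.7,-228.8,37,85)
E
```

```text
turn [ 0.0017  0.0007 -0.0001] deg 0.1 shift [ 0.5 -1.6 42.7] 43.0 | now [ 542.2 -229.4   79.7] [179.9   0.   85. ] F [-0.7 -0.6  0.5] w 0.852 j [-0.52  0.5   1.68  0.    0.96 -0.43]
```

Emit:
{"name": "servo_tool", "arguments": {
  "rows": "0 0 0 0.5 -1 20 0.85;0 0 0 0.5 -1 36 0.85;0 0 0 0.5 -1 42 0.85;0 0 0 0.5 -1 42.5 0.85;0 0 0 0.5 -1 42.5 0.4;0 0 0 0.5 -1 42.5 0.4;0 0 0 0.5 -1 42.5 0.4;0 0 0 0.5 -1 42.5 0.4;0 0 0 0.5 -1 42.5 0.4;0 0 0 0.5 -1 42.5 0.4",
  "newtons": 12
}}

```text
time_s: 9.05
position: [0.5409, -0.2282, 0.037]
eef_rot: [3.14, 0.001, 1.484]
wrist_force: [-0.3, 0.5, 6.3]
gripper_width: 0.586
finger_force: 12.0
```

```bash
python3 - <<'E'
from h import *
rel(540.7,-228.8,150,85)
E
```

```text
turn [0.0015 0.0006 0.0002] deg 0.1 shift [  -0.6    0.  -113. ] 113.0 | now [ 540.9 -228.2   37. ] [179.9   0.   85. ] F [-0.3  0.5  6.3] w 0.586 j [-0.52  0.56  1.71  0.    0.87 -0.43]
```

Emit:
{"name": "servo_tool", "arguments": {
  "rows": "0 0 0 0 0 -10 0.4;0 0 0 0 0 -35 0.4;0 0 0 0 0 -70 0.4;0 0 0 0 0 -100 0.4;0 0 0 0 0 -110 0.4;0 0 0 0 0 -110 0.4"
}}

```text
time_s: 9.55
position: [0.5421, -0.2289, 0.1494]
eef_rot: [3.136, 0.002, 1.484]
wrist_force: [-0.2, -0.6, -1.1]
gripper_width: 0.584
finger_force: 12.0
```

Emit:
{"name": "servo_tool", "arguments": {
  "rows": "0 0 0 -10 -15 0 0.4;0 0 0 -30 -43 0 0.4;0 0 0 -50 -72 0 0.4;0 0 0 -70 -100 0 0.4;0 0 0 -90 -129 0 0.4;0 0 0 -110 -158 0 0.4;0 0 0 -125 -178 10 0.4;0 0 0 -130 -186 30 0.4;0 0 0 -130 -186 50 0.4;0 0 0 -130 -186 50 0.4"
}}

```text
time_s: 10.38
position: [0.3403, -0.3385, 0.0921]
eef_rot: [-3.136, -0.006, 1.482]
wrist_force: [0.8, 0.3, -1.6]
gripper_width: 0.588
finger_force: 12.0
```

```bash
python3 - <<'E'
from h import *
rel(344,-341.5,9,85)
E
```

```text
turn [-0.0057 -0.0064 -0.0017] deg 0.5 shift [-3.2  4.4 83. ] 83.0 | now [ 340.3 -338.5   92.1] [-179.7   -0.4   84.9] F [ 0.8  0.3 -1.6] w 0.588 j [-0.93  0.36  1.9  -0.    0.88 -0.84]
```

Emit:
{"name": "servo_tool", "arguments": {
  "rows": "0 0 0 -2 2 20 0.4;0 0 0 -2 2 45 0.4;0 0 0 -2 2 62 0.4;0 0 0 -2 2 68 0.4;0 0 0 -2 2 68 0.4;0 0 0 -2 2 68 0.4"
}}

```text
time_s: 10.88
position: [0.3455, -0.343, 0.0282]
eef_rot: [-3.141, -0.001, 1.484]
wrist_force: [1.0, -0.2, 0.6]
gripper_width: 0.587
finger_force: 12.0
```

```bash
python3 - <<'E'
from h import *
rel(344,-341.5,9,85)
E
```

```text
turn [-0.0006 -0.0008  0.0008] deg 0.1 shift [ 1.4 -1.7 19.2] 19.0 | now [ 345.5 -343.    28.2] [-180.   -0.   85.] F [ 1.  -0.2  0.6] w 0.587 j [-0.92  0.48  1.94  0.    0.72 -0.84]
```

Emit:
{"name": "servo_tool", "arguments": {
  "rows": "0 0 0 1 -1.5 9 0.4;0 0 0 1 -1.5 15 0.4;0 0 0 1 -1.5 18 0.4;0 0 0 1 -1.5 19.5 0.4;0 0 0 1 -1.5 19.5 0.4;0 0 0 1 -1.5 19.5 0.4;0 0 0 1 -1.5 19.5 0.64;0 0 0 1 -1.5 19.5 0.7;0 0 0 1 -1.5 19.5 0.75;0 0 0 1 -1.5 19.5 0.75"
}}

```text
time_s: 11.72
position: [0.3441, -0.3423, 0.0086]
eef_rot: [3.142, 0.0, 1.484]
wrist_force: [0.0, 0.9, 0.1]
gripper_width: 0.747
finger_force: 0.0
```

Emit:
{"name": "servo_tool", "arguments": {
  "rows": "0 0 0 0 0 -15 0.75;0 0 0 0 0 -45 0.75;0 0 0 0 0 -80 0.75;0 0 0 0 0 -115 0.75;0 0 0 0 0 -150 0.75;0 0 0 0 0 -180 0.75;0 0 0 0 0 -200 0.75;0 0 0 0 0 -200 0.75"
}}

```text
time_s: 12.38
position: [0.3459, -0.3446, 0.213]
eef_rot: [3.136, 0.006, 1.484]
wrist_force: [0.7, -0.4, -0.8]
gripper_width: 0.749
finger_force: 0.0
```

```bash
python3 - <<'E'
from h import *
from workcell import snapshot
rel(546,-153.3,210,85)
s=snapshot("top"); np.savez("top2.npz",**s)
u=snapshot("scene")
cv2.imwrite("pics/p4.png",np.hstack([cv2.resize(u["frame"][100:280,230:370,::-1],None,fx=2.5,fy=2.5),cv2.resize(s["frame"][110:290,195:350,::-1],None,fx=2.5,fy=2.5)]))
E
```

```text
turn [0.0057 0.0062 0.0004] deg 0.5 shift [208.  182.7   2.8] 277.0 | now [ 345.9 -344.6  213. ] [179.7   0.4  85. ] F [ 0.7 -0.4 -0.8] w 0.749 j [-0.93  0.2   1.76  0.    1.17 -0.84]
```

View pics/p4.png

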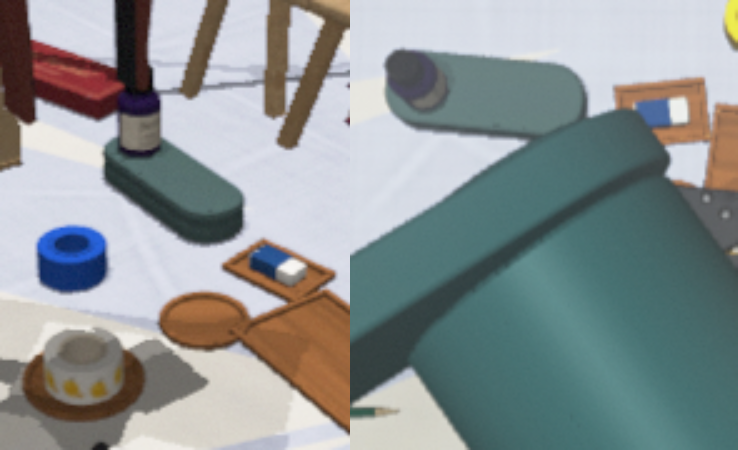

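The roll is in its tray at (83,370) of the left panel, the eraser in its own at (278,265), and the bottle stands at (138,120), unmoved. Next is the bottle.

Emit:
{"name": "servo_tool", "arguments": {
  "rows": "0 0 0 10 9 -20 0.68;0 0 0 35 31 -40 0.68;0 0 0 62 55 -45 0.68;0 0 0 90 79 -45 0.68;0 0 0 118 104 -45 0.68;0 0 0 146 129 -45 0.68;0 0 0 174 153 -45 0.68;0 0 0 198 174 -45 0.68;0 0 0 208 183 -45 0.68;0 0 0 208 183 -45 0.68"
}}

```text
time_s: 13.32
position: [0.5453, -0.1487, 0.2513]
eef_rot: [-3.139, -0.002, 1.487]
wrist_force: [-0.0, -0.5, -0.4]
gripper_width: 0.677
finger_force: 0.0
```

Emit:
{"name": "servo_tool", "arguments": {
  "rows": "0 0 0 0 0 20 0.68;0 0 0 0 0 55 0.68;0 0 0 0 0 90 0.68;0 0 0 0 0 110 0.68;0 0 0 0 0 115 0.68;0 0 0 0 0 115 0.68;0 0 0 0 0 115 0.68"
}}

```text
time_s: 13.9
position: [0.5441, -0.1518, 0.1389]
eef_rot: [-3.141, 0.0, 1.483]
wrist_force: [0.8, 0.7, 0.5]
gripper_width: 0.683
finger_force: 0.0
```

```bash
python3 - <<'E'
from h import *
rel(546,-153.3,45,85)
s=load("top2.npz"); f=s["frame"][:,:,::-1]; hsv=cv2.cvtColor(f,cv2.COLOR_BGR2HSV)
m=cv2.inRange(hsv,(75,25,60),(100,255,200)); m[:, :230]=0; m[:,270:]=0; m[170:]=0;m[:125]=0
# long edges, columns 240..262: top edge & bottom edge of the case top
cols=[c for c in range(238,262)]
t=np.array([ray(s,(c,np.nonzero(m[:,c])[0].min()-.5),.02) for c in cols])*1000
b=np.array([ray(s,(c,np.nonzero(m[:,c])[0].max()+.5),.02) for c in cols])*1000
for q in(t,b):
    k=np.polyfit(q[:,1],q[:,0],1); print(k,"axis deg",90-np.degrees(np.arctan(k[0])),"x at y=-195",np.polyval(k,-195))
E
```

```text
turn [-0.0004  0.0001 -0.0005] deg 0.0 shift [-1.3  2.1 93.9] 94.0 | now [ 544.1 -151.8  138.9] [-180.    0.   85.] F [0.8 0.7 0.5] w 0.683 j [-0.39  0.4   1.68 -0.    1.06 -0.31]
[8.91453789e-02 5.91435106e+02] axis deg 84.90581187992865 x at y=-195 574.0517571548313
[1.02351987e-01 5.34391523e+02] axis deg 84.15601350023645 x at y=-195 514.4328857691086
```

Emit:
{"name": "servo_tool", "arguments": {
  "rows": "0 0 0 -1 2 15 0.68;0 0 0 -1 2 45 0.68;0 0 0 -1 2 75 0.68;0 0 0 -1 2 90 0.68;0 0 0 -1 2 94 0.68;0 0 0 -1 2 94 0.68;0 0 0 -1 2 94 0.68"
}}

```text
time_s: 14.48
position: [0.5477, -0.1529, 0.0463]
eef_rot: [3.139, 0.001, 1.484]
wrist_force: [0.8, 0.3, -0.4]
gripper_width: 0.682
finger_force: 0.0
```

Emit:
{"name": "servo_tool", "arguments": {
  "rows": "0 0 0 0 0 0 0.2;0 0 0 0 0 0 0.2;0 0 0 0 0 0 0.2;0 0 0 0 0 0 0.2;0 0 0 0 0 0 0.2;0 0 0 0 0 0 0.2",
  "newtons": 15
}}

```text
time_s: 14.98
position: [0.5469, -0.1523, 0.0454]
eef_rot: [3.14, 0.0, 1.484]
wrist_force: [-0.8, 0.4, 6.2]
gripper_width: 0.404
finger_force: 15.0
```

Emit:
{"name": "servo_tool", "arguments": {
  "rows": "0 0 0 0 0 -10 0.2;0 0 0 0 0 -35 0.2;0 0 0 0 0 -70 0.2;0 0 0 0 0 -100 0.2;0 0 0 0 0 -110 0.2;0 0 0 0 0 -110 0.2"
}}

```text
time_s: 15.48
position: [0.5483, -0.1529, 0.1578]
eef_rot: [3.136, 0.002, 1.484]
wrist_force: [0.5, 0.5, -1.0]
gripper_width: 0.409
finger_force: 15.0
```

```bash
python3 - <<'E'
from h import *
rel(449.5,-343.5,150,85)
E
```

```text
turn [0.0057 0.0017 0.0004] deg 0.3 shift [-198.4  -82.     7.7] 215.0 | now [ 548.3 -152.9  157.8] [1.797e+02 1.000e-01 8.500e+01] F [ 0.5  0.5 -1. ] w 0.409 j [-0.39  0.38  1.66  0.    1.1  -0.31]
```

Emit:
{"name": "servo_tool", "arguments": {
  "rows": "0 0 0 -15 -6 0 0.2;0 0 0 -45 -18 0 0.2;0 0 0 -78 -32 0 0.2;0 0 0 -110 -45 0 0.2;0 0 0 -140 -58 0 0.2;0 0 0 -170 -70 0 0.2;0 0 0 -192 -79 15 0.2;0 0 0 -198 -82 40 0.2;0 0 0 -198 -82 60 0.2;0 0 0 -198 -82 60 0.2"
}}

```text
time_s: 16.32
position: [0.4436, -0.3399, 0.0893]
eef_rot: [-3.134, -0.006, 1.482]
wrist_force: [0.5, 0.7, -0.6]
gripper_width: 0.406
finger_force: 15.0
```

Emit:
{"name": "servo_tool", "arguments": {
  "rows": "0 0 0 0 0 20 0.2;0 0 0 0 0 40 0.2;0 0 0 0 0 50 0.2;0 0 0 0 0 50 0.2;0 0 0 0 0 50 0.2;0 0 0 0 0 50 0.2"
}}

```text
time_s: 16.82
position: [0.4479, -0.3424, 0.0454]
eef_rot: [3.141, 0.0, 1.484]
wrist_force: [-0.8, -0.3, -0.3]
gripper_width: 0.406
finger_force: 15.0
```

```bash
python3 - <<'E'
from h import *
rel(449.5,-343.5,17.5,85)
E
```

```text
turn [0.0007 0.0005 0.0007] deg 0.1 shift [-1.   1.6 27.9] 28.0 | now [ 447.9 -342.4   45.4] [180.   0.  85.] F [-0.8 -0.3 -0.3] w 0.406 j [-0.78  0.52  1.76  0.    0.85 -0.69]
```

Emit:
{"name": "servo_tool", "arguments": {
  "rows": "0 0 0 -1 1.5 12 0.2;0 0 0 -1 1.5 21 0.2;0 0 0 -1 1.5 26 0.2;0 0 0 -1 1.5 28 0.2;0 0 0 -1 1.5 28.2 0.2;0 0 0 -1 1.5 28.2 0.2;0 0 0 -1 1.5 28.2 0.44;0 0 0 -1 1.5 28.2 0.5;0 0 0 -1 1.5 28.2 0.6;0 0 0 -1 1.5 28.2 0.65"
}}

```text
time_s: 17.65
position: [0.4487, -0.3432, 0.0161]
eef_rot: [-3.141, -0.0, 1.484]
wrist_force: [0.6, -0.6, 0.8]
gripper_width: 0.614
finger_force: 0.0
```

Emit:
{"name": "servo_tool", "arguments": {
  "rows": "0 0 0 0 0 0 0.65;0 0 0 0 0 -15 0.65;0 0 0 0 0 -45 0.65;0 0 0 0 0 -80 0.65;0 0 0 0 0 -115 0.9;0 0 0 0 0 -150 1;0 0 0 0 0 -180 1;0 0 0 0 0 -200 1;0 0 0 0 0 -200 1;0 0 0 0 0 -200 1"
}}

```text
time_s: 18.48
position: [0.4493, -0.3439, 0.2174]
eef_rot: [3.14, 0.002, 1.484]
wrist_force: [0.3, -0.1, -0.5]
gripper_width: 0.999
finger_force: 0.0
```

```bash
python3 - <<'E'
from h import *
from workcell import snapshot
rel(544,-195.5,180,85)
s=snapshot("top"); np.savez("top3.npz",**s)
u=snapshot("scene")
cv2.imwrite("pics/p5.png",np.hstack([cv2.resize(u["frame"][100:280,230:370,::-1],None,fx=2.5,fy=2.5),cv2.resize(s["frame"][110:290,195:350,::-1],None,fx=2.5,fy=2.5)]))
E
```

```text
turn [0.0021 0.0016 0.0003] deg 0.2 shift [156.1  81.3  37.3] 180.0 | now [ 449.3 -343.9  217.4] [1.799e+02 1.000e-01 8.500e+01] F [ 0.3 -0.1 -0.5] w 0.999 j [-0.78  0.31  1.59  0.    1.23 -0.69]
```

View pics/p5.png

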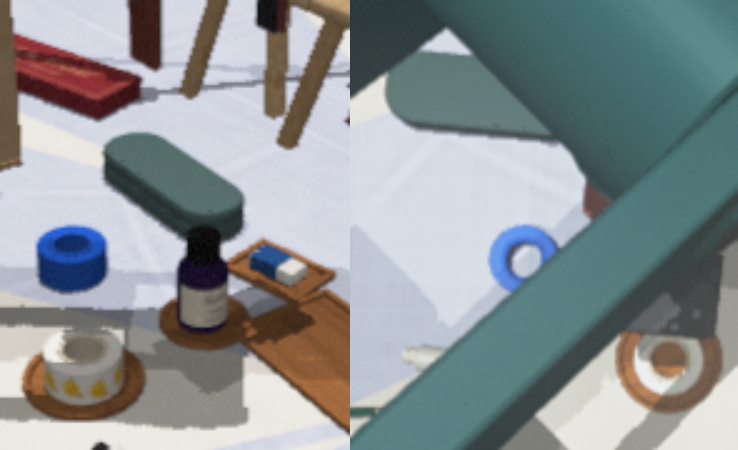

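The bottle stands in its tray at (203,285), the roll and eraser are in place, and the case at (175,185) is bare. Now the case.

Emit:
{"name": "servo_tool", "arguments": {
  "rows": "0 0 0 15 8 0 1;0 0 0 50 26 0 1;0 0 0 85 44 0 1;0 0 0 120 62 0 1;0 0 0 148 77 10 1;0 0 0 156 81 30 1;0 0 0 156 81 65 1;0 0 0 156 81 90 1;0 0 0 156 81 100 1;0 0 0 156 81 100 1"
}}

```text
time_s: 19.42
position: [0.54, -0.1934, 0.1123]
eef_rot: [-3.134, -0.003, 1.484]
wrist_force: [-0.3, -0.6, -0.7]
gripper_width: 1.002
finger_force: 0.0
```

```bash
python3 - <<'E'
from h import *
rel(544.2,-196.5,8,85)
s=load("top3.npz"); hsv=cv2.cvtColor(s["frame"][:,:,::-1].copy(),cv2.COLOR_BGR2HSV)
m=cv2.inRange(hsv,(75,20,40),(105,255,200)); m[:,:200]=0; r=np.nonzero(m[125:170])
m[:125]=0;m[170:]=0
u=np.array([np.nonzero(m[v])[0].min() if m[v].any() else 999 for v in range(135,165)]); print(u)
v=135+np.argmin(u); print([ray(s,(u.min()-.5,v+1),z).round(4) for z in(.015,.03)])
s=load("top0.npz"); print([ray(s,(290,154),z).round(4) for z in(0,.015)])
E
```

```text
turn [-0.008  -0.0032  0.0004] deg 0.5 shift [ -3.    5.3 104.3] 104.0 | now [ 540.  -193.4  112.3] [-179.5   -0.2   85. ] F [-0.3 -0.6 -0.7] w 1.002 j [-0.46  0.45  1.68  0.    1.02 -0.38]
[200 200 200 200 200 200 200 200 200 200 209 209 209 210 210 210 210 211
 211 212 213 213 215 216 218 220 228 233 244 253]
[array([ 0.5671, -0.0977]), array([ 0.5636, -0.1021])]
[array([ 0.5365, -0.2745]), array([ 0.5335, -0.276 ])]
```

Emit:
{"name": "servo_tool", "arguments": {
  "rows": "0 0 0 -1 3 15 1;0 0 0 -1 3 45 1;0 0 0 -1 3 70 1;0 0 0 -1 3 76 1;0 0 0 -1 3 76 1;0 0 0 -1 3 76 1"
}}

```text
time_s: 19.92
position: [0.5465, -0.1967, 0.0414]
eef_rot: [3.141, 0.0, 1.483]
wrist_force: [0.4, -0.5, 0.1]
gripper_width: 1.001
finger_force: 0.0
```

```bash
python3 - <<'E'
from h import *
rel(544.2,-196.5,8,85)
E
```

```text
turn [ 0.0006  0.0001 -0.0001] deg 0.0 shift [ 0.  -2.3 33.4] 33.0 | now [ 546.5 -196.7   41.4] [180.   0.  85.] F [ 0.4 -0.5  0.1] w 1.001 j [-0.46  0.55  1.73  0.    0.87 -0.38]
```

Emit:
{"name": "servo_tool", "arguments": {
  "rows": "0 0 0 0 -2 0 1;0 0 0 0 -2 12 1;0 0 0 0 -2 24 1;0 0 0 0 -2 31 1;0 0 0 0 -2 33 1;0 0 0 0 -2 33 1;0 0 0 0 -2 33 0.5;0 0 0 0 -2 33 0.5;0 0 0 0 -2 33 0.5;0 0 0 0 -2 33 0.5",
  "newtons": 25
}}

```text
time_s: 20.75
position: [0.5443, -0.1962, 0.0078]
eef_rot: [3.141, 0.0, 1.484]
wrist_force: [0.0, 0.1, 0.4]
gripper_width: 0.734
finger_force: 0.0
```

Emit:
{"name": "servo_tool", "arguments": {
  "rows": "0 0 0 0 0 0 0.5;0 0 0 0 0 0 0.5;0 0 0 0 0 0 0.5;0 0 0 0 0 -8 0.5;0 0 0 0 0 -20 0.5;0 0 0 0 0 -20 0.5",
  "newtons": 30
}}

```text
time_s: 21.25
position: [0.5452, -0.1967, 0.0297]
eef_rot: [3.139, 0.001, 1.484]
wrist_force: [0.1, -0.0, -0.8]
gripper_width: 0.666
finger_force: 30.0
```

```bash
python3 - <<'E'
from h import *
from workcell import snapshot
rel(544.2,-196.5,170,85)
u=snapshot("scene")
cv2.imwrite("pics/p6.png",cv2.resize(u["frame"][60:240,230:370,::-1],None,fx=3,fy=3))
E
```

```text
turn [0.0027 0.001  0.0003] deg 0.2 shift [-1.000e-01 -6.000e-01 -1.403e+02] 140.0 | now [ 545.2 -196.7   29.7] [1.798e+02 1.000e-01 8.500e+01] F [ 0.1 -0.  -0.8] w 0.666 j [-0.47  0.56  1.74  0.    0.84 -0.38]
```

View pics/p6.png

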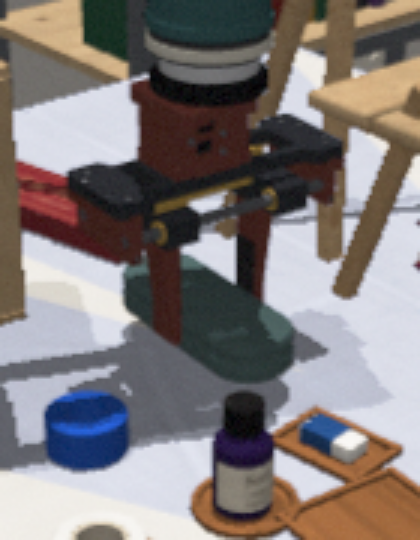

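The case hangs level between the fingers at (210,315). I lift it over the bottle and carry it to the long tray.

Emit:
{"name": "servo_tool", "arguments": {
  "rows": "0 0 0 0 0 -15 0.5;0 0 0 0 0 -40 0.5;0 0 0 0 0 -70 0.5;0 0 0 0 0 -100 0.5;0 0 0 0 0 -125 0.5;0 0 0 0 0 -135 0.5;0 0 0 0 0 -140 0.5;0 0 0 0 0 -140 0.5"
}}

```text
time_s: 21.97
position: [0.5442, -0.1962, 0.1678]
eef_rot: [3.141, 0.0, 1.484]
wrist_force: [-0.3, 0.4, -0.6]
gripper_width: 0.665
finger_force: 30.0
```

Emit:
{"name": "servo_tool", "arguments": {
  "rows": "0 0 0.03 -15 -2 0 0.5;0 0 0.03 -45 -6 0 0.5;0 0 0.03 -75 -9 0 0.5;0 0 0.03 -110 -13 0 0.5;0 0 0.03 -145 -18 0 0.5;0 0 0.03 -180 -22 0 0.5;0 0 0.03 -215 -26 0 0.5;0 0 0.03 -245 -30 0 0.5;0 0 0.03 -262 -32 0 0.5;0 0 0.03 -268 -33 0 0.5"
}}

```text
time_s: 22.8
position: [0.4864, -0.4622, 0.1651]
eef_rot: [-3.14, -0.001, 1.451]
wrist_force: [1.2, -0.1, -0.0]
gripper_width: 0.666
finger_force: 30.0
```

Emit:
{"name": "servo_tool", "arguments": {
  "rows": "0 0 0 0 0 0 0.5;0 0 0 0 0 20 0.5;0 0 0 0 0 50 0.5;0 0 0 0 0 80 0.5;0 0 0 0 0 105 0.5;0 0 0 0 0 120 0.5;0 0 0 0 0 125 0.5;0 0 0 0 0 125 0.5;0 0 0 0 0 125 0.5"
}}

```text
time_s: 23.55
position: [0.4885, -0.4592, 0.0429]
eef_rot: [3.141, -0.0, 1.455]
wrist_force: [-0.6, -0.2, -1.7]
gripper_width: 0.664
finger_force: 30.0
```

```bash
python3 - <<'E'
from h import *
from workcell import snapshot
rel(488,-461,10,83)
u=snapshot("scene")
cv2.imwrite("pics/p7.png",cv2.resize(u["frame"][140:300,230:450,::-1],None,fx=3,fy=3))
E
```

```text
turn [ 0.0001 -0.0003  0.0063] deg 0.4 shift [-1.9 -0.3 32.9] 33.0 | now [ 488.5 -459.2   42.9] [180.   -0.   83.4] F [-0.6 -0.2 -1.7] w 0.664 j [-0.86  0.64  1.51  0.    0.99 -0.74]
```

View pics/p7.png

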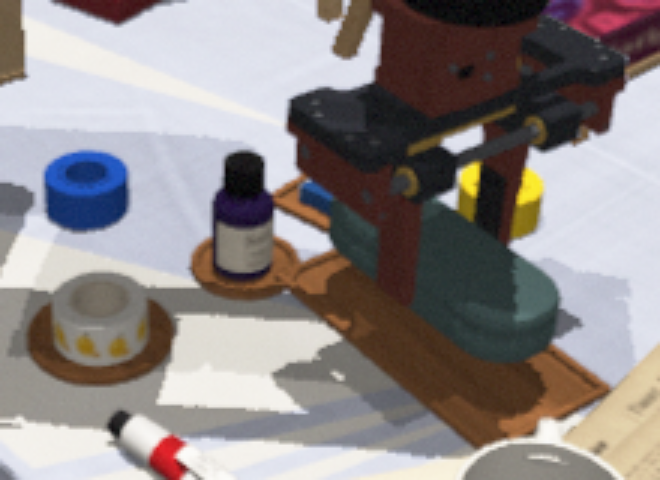

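The case hangs level over the long tray, well aligned; the roll (100,320) and bottle (243,230) haven't been disturbed. I lower it.

Emit:
{"name": "servo_tool", "arguments": {
  "rows": "0 0 0 -2 0 10 0.5;0 0 0 -2 0 20 0.5;0 0 0 -2 0 28 0.5;0 0 0 -2 0 32 0.5;0 0 0 -2 0 33 0.5;0 0 0 -2 0 33 0.5;0 0 0 -2 0 33 0.5;0 0 0 -2 0 33 0.72;0 0 0 -2 0 33 0.8;0 0 0 -2 0 33 0.9"
}}

```text
time_s: 24.43
position: [0.4877, -0.4624, 0.0092]
eef_rot: [3.141, 0.0, 1.454]
wrist_force: [0.3, 0.1, -0.2]
gripper_width: 0.833
finger_force: 0.0
```

Emit:
{"name": "servo_tool", "arguments": {
  "rows": "0 0 0 0 0 0 0.9;0 0 0 0 0 0 0.9;0 0 0 0 0 -15 0.9;0 0 0 0 0 -45 0.9;0 0 0 0 0 -80 0.9;0 0 0 0 0 -120 0.9;0 0 0 0 0 -160 0.9;0 0 0 0 0 -200 0.9;0 0 0 0 0 -230 0.9;0 0 0 0 0 -230 0.9"
}}

```text
time_s: 25.27
position: [0.4905, -0.4654, 0.2477]
eef_rot: [3.132, 0.009, 1.454]
wrist_force: [0.2, -1.1, 0.5]
gripper_width: 0.902
finger_force: 0.0
```

Emit:
{"name": "servo_tool", "arguments": {
  "rows": "0 0 0 -25 0 0 0.9;0 0 0 -60 0 0 0.9;0 0 0 -95 0 0 0.9;0 0 0 -130 0 0 0.9;0 0 0 -160 0 0 0.9;0 0 0 -190 0 0 0.9;0 0 0 -220 0 0 0.9;0 0 0 -240 0 0 0.9;0 0 0 -240 0 0 0.9;0 0 0 -240 0 0 0.9"
}}

```text
time_s: 26.1
position: [0.4588, -0.701, 0.2375]
eef_rot: [-3.141, -0.002, 1.452]
wrist_force: [0.1, 0.3, -0.6]
gripper_width: 0.906
finger_force: 0.0
```

```bash
python3 - <<'E'
from h import *
from workcell import snapshot
rel(488,-461,10,83)
s=snapshot("top"); np.savez("top4.npz",**s); u=snapshot("scene")
cv2.imwrite("pics/p8.png",np.hstack([cv2.resize(u["frame"][140:300,230:450,::-1],(430,313)),cv2.resize(s["frame"][125:285,290:445,::-1],None,fx=2.3,fy=1.956)]))
E
```

```text
turn [-0.001  -0.0018  0.0037] deg 0.2 shift [241.4   0.8 227.9] 332.0 | now [ 458.8 -701.   237.5] [-1.799e+02 -1.000e-01  8.320e+01] F [ 0.1  0.3 -0.6] w 0.906 j [-1.07  0.72  0.85  0.    1.58 -0.96]
```

View pics/p8.png

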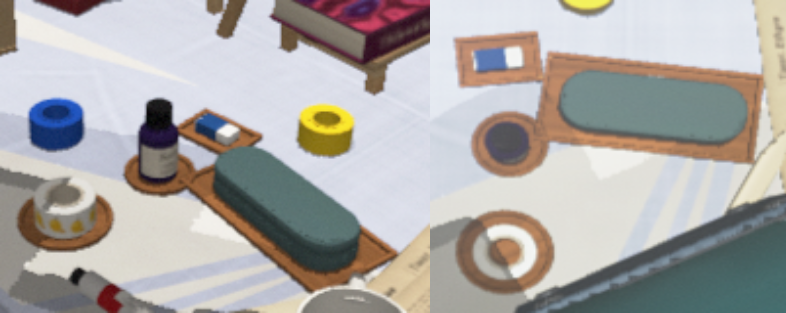

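All four things sit in their own trays, well centred and upright, and the arm is clear of them. I hand the job in.

```bash
python3 -c "
from workcell import ticket
print(ticket.sign_off())"
```

```text
the job is handed in; nothing more can be done
None
```

The eraser, tape roll, ink bottle and glasses case each rest released in their own trays; the job was handed in at about 26 s on the robot's clock, and no verdict was returned.

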